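Index the sample carousel one hole

TASK

Press the blue indexing plunger in with a fingertip and turn the white carousel by one hole, in the direction that brings the red-lidded jar under the reading head, so that the plunger springs back up and locks the carousel there. Turn it by pushing, do not go past that hole, leave every jar standing in its collar and do not disturb the other things on the bench.

Things in the scene. Friction and masses are not known exactly. Their poses are not given: they have to be found in the camera images.
- stand: fixed white stand of the indexing reader; origin on the bench under the carousel's axis. Its -x axis points from the carousel axis to the plunger, +x to the reading head's column, y to the left of x seen from above, z up. Blue-grey base plate 12 mm high, x from -155 to +205 mm, 110 mm to either side in y.
- reading_head (a point): centre of the lower end of the black reading head, 42 mm across, 149 mm above the bench and 62 mm from the carousel axis on the stand's +x side. It hangs on an arm from a column at 163 to 197 mm from the axis, 249 mm high.
- carousel (a joint): angle of the carousel (rad) about the stand's vertical axis, 0 at the hole where it starts, positive anticlockwise seen from above. It turns either way with slight friction (about 1 N at the rim) and stays where left, but is locked, apart from about 1 degree of play either way, while the plunger stands up in a hole.
- carousel_axis (a point): centre of the carousel's top, 70 mm above the bench. Off-white disc 274 mm across, 10 mm thick (underside at 60 mm), with six U-shaped index holes open to the rim, every 60 degrees (1.047 rad): each 44 mm wide with parallel sides, reaching in to 92 mm from the axis. In line with each hole a 39 mm wide, 12 mm high jar collar stands on the disc 62 mm from the axis.
- plunger (a joint): how far the plunger is pressed in (m): 0 up (locking), 0.018 fully in; from 0.013 on the carousel is free. Light spring: 2.5 N at first, 4.5 N fully in. Let go with a hole over it, it springs up at once. Once the carousel is turned while it is in, the disc covers it and keeps it in until the next hole comes over it, where it springs up by itself and locks.
- plunger_top (a point): centre of the plunger's flat top: upright blue cylinder 40 mm across with a 4 mm bevel, 115 mm from the carousel axis. Its top is 73 mm above the bench when up (3 mm proud of the disc), 55 mm when fully in. Closed fingertips pressing it enter the 44 mm wide hole and can turn the carousel by pushing the hole's side wall. Under it a housing 52 mm wide, 45 mm high; else the space under the rim is free.
- read_point (a point): point fixed on the stand, on the disc's upper side, straight below the reading head: 62 mm from the carousel axis on the stand's +x side, 70 mm above the bench. The red jar must end here.
- jar_red: loose screw-top sample jar, 30 mm across, 38 mm tall, 40 g, standing with 1.5 mm play in a 12 mm high collar on the carousel, its base 70 mm above the bench; origin at the centre of its underside, z up; the only one with a red lid. It starts one hole to the left or to the right of the reading head.
- jar_white_a: loose screw-top sample jar, 30 mm across, 38 mm tall, 40 g, standing with 1.5 mm play in a 12 mm high collar on the carousel, its base 70 mm above the bench; origin at the centre of its underside, z up; white lid; starts one hole from the reading head on the side where the red jar is not.
- jar_white_b: loose screw-top sample jar, 30 mm across, 38 mm tall, 40 g, standing with 1.5 mm play in a 12 mm high collar on the carousel, its base 70 mm above the bench; origin at the centre of its underside, z up; white lid; starts under the reading head.
- jar_white_c: loose screw-top sample jar, 30 mm across, 38 mm tall, 40 g, standing with 1.5 mm play in a 12 mm high collar on the carousel, its base 70 mm above the bench; origin at the centre of its underside, z up; white lid; starts two holes from the reading head on the stand's +y side.
- wash_bottle: bystander, loose on the bench beside the reader: white bottle with green cap, 66 mm across, 160 mm tall; origin at the centre of its underside. Leave it alone.
- tip_box: bystander, loose on the bench beside the reader: green pipette-tip box with clear lid, 87 x 122 x 65 mm; origin at the centre of its underside. Leave it alone.
- dish_stack: bystander, loose on the bench beside the reader: stack of three closed culture dishes, 90 mm across, 45 mm tall; origin at the centre of its underside. Leave it alone.
- tube_rack: bystander, loose on the bench beside the reader: orange rack with blue-capped tubes, 70 x 160 x 87 mm; origin at the centre of its underside. Leave it alone.
- timer: bystander, loose on the bench beside the reader: white bench timer, 65 x 65 x 18 mm; origin at the centre of its underside. Leave it alone.
There are look-alikes about, which are no part of the job. What is shaped like the jar_red but purple, turquoise or yellow is not meant.

How it is judged:
On the way, in this order (a step that is already met when the one before it is completed fails the run):
1. the plunger is pressed in by the fingers while the carousel is still at its first hole (value of joint plunger above 0.011 m and value of joint carousel between -0.12 and 0.12 rad and contact force between the fingers and stand above 0.5 N).
2. the carousel is turned away from that hole with the plunger held in under the disc (value of joint plunger above 0.009 m and (value of joint carousel above 0.4 rad or value of joint carousel below -0.4 rad)).
At the end, for the whole second after the job is handed in: The carousel has been turned by one hole (60 degrees, within 4) and is at rest, the plunger is up again (within 3 mm), the red jar stands within 6 mm of the point below the reading head, and all four jars stand upright in their collars (horizontal distance between jar_red and read_point below 0.006 m and (value of joint carousel above 0.98 rad or value of joint carousel below -0.98 rad) and value of joint carousel between -1.12 and 1.12 rad and value of joint plunger below 0.003 m and velocity of joint carousel between -0.03 and 0.03 rad/s and angle between each of jar_red, jar_white_a, jar_white_b, jar_white_c's own z axis and vertical below 0.1 rad and height (world z) of jar_red between 0.066 and 0.076 m and height (world z) of jar_white_a between 0.066 and 0.076 m and height (world z) of jar_white_b between 0.066 and 0.076 m and height (world z) of jar_white_c between 0.066 and 0.076 m); the robot touches nothing.
It fails at once if the carousel is turned more than 75 degrees, past the next hole (value of joint carousel above 1.31 rad or value of joint carousel below -1.31 rad).
It fails at once if a jar is lifted out of its collar or tipped (height (world z) of any of jar_red, jar_white_a, jar_white_b, jar_white_c above 0.08 m or angle between any of jar_red, jar_white_a, jar_white_b, jar_white_c's own z axis and vertical above 0.35 rad).
It fails at once if a bystander on the bench is moved more than 20 mm (distance of any of wash_bottle, tip_box, dish_stack, tube_rack, timer from where it was at the start of the episode above 0.02 m).
It also fails if it takes over 45 s, if anything falls off the work surface, if the arm or the gripper's body presses on something with over 40 N, if the wrist force passes 120 N, or if a joint passes its speed limit or range.

ROBOT

A 7-joint arm with a two-finger parallel gripper is mounted at the origin on the work surface. World frame = base frame: x ahead of the robot, y to its left, z up, the work surface at z = 0. Lengths are in m, angles in rad, forces in N, time in s.
With the tool pointing down it reaches from about 0.425 to 0.875 m from the base axis. Payload 4.7 kg.
Tool frame: the origin (TCP) lies at the very end of the fingers, on their centre line; the grasp point (between the pads) lies r.hold_point_z behind it (r.hold_point_z is the distance from the TCP to the grasp point, in m); z points along the fingers, y is the line along which they close (so a half turn about z gives the same grasp; the last joint's range is limited). The gripper opens to 87 mm and grips with 3 to 60 N. Pads are 19 mm wide; open, the fingers measure 117 mm over their backs; the gripper's body (75 mm by 190 mm) begins 51 mm behind the grasp point.
Start: joints at [-1.201, 0.321, -0.07, 1.45, 0.023, 1.371, -0.057], TCP at [0.226, 0.609, 0.223] pointing down, gripper open.
Joint ranges: [-2.86, 2.86], [-0.3, 2.09], [-1.38, 1.24], [0.06, 2.45], [-1.56, 4.7], [0.09, 2.05], [-2.69, 2.69]. Speed limits (rad/s): [2.57, 2.57, 3.14, 3.14, 3.14, 3.14, 3.14].

INTERFACE

Orientations are given as a unit quaternion [w, x, y, z].
In Python, from station import r gives the robot as it stands.
- The arm moves only by the tool carry_out, never from a script. Its arguments are lists of equal length, an entry for each row: "twist": the turn, a rotation vector about the tool's x, y, z in degrees, a list of three; "slide": the shift along the tool's x, y, z in mm, a list of three; "hand": the finger opening in mm, from 0 to 87. A call has exactly 8 rows; each row is the pose to reach, as a shift and turn from the pose commanded when the call began, along the tool's axes at that moment; what a row does not reach only later rows make up. A row lasts 1/10 s, in which the tool goes at most 50 mm and 8.59 degrees, less where a joint would pass 70% of its speed; a pose out of reach is approached as far as the arm can. A call with a gripper value outside its range is refused whole. The fingers move at their own pace and stop on an object; "newtons" is the grip in N (left out, the last holds). Time passes only in rows, so rows that repeat a pose let the fingers close, or fill a call up. It gives the time, the measured TCP pose, the force, the opening and the grip force at its end, in the units of the state.
- r.read_state(): the state, without advancing time (a new reading comes with each control period).
- r.get_image(name): name is "scene" or "top" or "wrist"; returns the picture (384x512x3 uint8, red, green, blue); there is no depth.
- r.get_calibration(name): a dict with "camera_matrix" (3x3 intrinsics, pixels), "extrinsics" (4x4, takes a point from world to camera coordinates). Camera axes: x right, y down, z forward; pixel columns grow to the right and rows downward; lengths in m; the calibration is good to about 2 mm. A picture is of the moment at which its call begins: read the wrist's pose just before it. get_calibration takes no time and is no camera call; for the wrist camera it gives the pose at the moment of the call.
- r.finish_job(): hands the job in; it is judged then, once.
The state is a dict: "clock": time; "joints": joint angles; "joint_vel": joint speeds; "tau": joint torques, N m; "eef_pos": TCP position; "eef_rot": TCP orientation; "contact_force": force on the tool from outside, world axes, zero at the start; "moment": the same for the moment, N m; "gripper_width": opening from 0.0 (shut) to 1.0 (fully open); "finger_force": force on a finger pad.
Only numpy, scipy, OpenCV 4.12 (cv2) and the standard library are available. Lean on these libraries where they do the work, as an engineer would, in place of code of your own. Each camera call takes 0.05 s, during which the arm holds its last target. There are 200 camera calls.

## Working session

There is one attempt and no reset: what is moved stays moved. The work goes in short steps, Python scripts to look and compute and a tool call to move; the robot and the scene stay as the last step left them, time stands still between calls to the robot, and variables do not carry over. Pictures are saved under pics/ and viewed, at most 10 in all, crops included, and the job is handed in when it is done.

Besides the shell and the picture viewer there is one more tool, called after ">>>" as a command line: name --argument value ..., lists and objects as JSON in quotes. carry_out: Moves the arm, as the interface text tells. Its arguments: {"type":"object","properties":{"twist":{"type":"array"},"slide":{"type":"array"},"hand":{"type":"array"},"newtons":{"type":"number"}},"required":["twist","slide","hand"]}

```bash
mkdir -p pics; ls; python3 - <<'E'
from station import r
import cv2,numpy as np
for n in("top","scene"):
    cv2.imwrite(f"pics/{n}0.png",r.get_image(n)[:,:,::-1])
    c=r.get_calibration(n);print(n,np.round(c["camera_matrix"],1).tolist(),np.round(c["extrinsics"],4).tolist())
s=r.read_state();print(s,r.hold_point_z)
E
```

```text
pics
top [[363.1, 0.0, 260.6], [0.0, 363.1, 186.5], [0.0, 0.0, 1.0]] [[-0.0128, -0.9999, 0.0006, 0.0178], [-0.9882, 0.0125, -0.1526, 0.577], [0.1526, -0.0025, -0.9883, 1.3405], [0.0, 0.0, 0.0, 1.0]]
scene [[374.8, 0.0, 252.9], [0.0, 374.8, 186.2], [0.0, 0.0, 1.0]] [[0.8394, 0.5433, 0.0185, -0.4766], [0.4199, -0.6264, -0.6568, -0.1375], [-0.3452, 0.559, -0.7539, 1.3174], [0.0, 0.0, 0.0, 1.0]]
{'clock': 0.1, 'joints': array([-1.20091041,  0.32176866, -0.07010058,  1.45151827,  0.02258182,
        1.37078704, -0.05692862]), 'joint_vel': array([-0.00077159, -0.00216844,  0.00079731, -0.00366847, -0.00193331,
       -0.00123802, -0.0016474 ]), 'tau': array([ 1.30447038e-04, -4.92571521e+01, -4.05498706e-01, -3.13396382e+01,
       -6.43212581e-02,  3.96320340e-02,  7.56140571e-05]), 'eef_pos': array([0.22627612, 0.60883497, 0.22157558]), 'eef_rot': array([-1.16441198e-04,  1.76951249e-01,  9.84219253e-01, -8.39133113e-04]), 'contact_force': array([-0.0862837 , -0.33888142, -0.46980047]), 'moment': array([ 0.00971288, -0.00449896,  0.02238002]), 'finger_force': 0.0, 'gripper_width': 1.0016274058372985} 0.0187
```

View pics/top0.png

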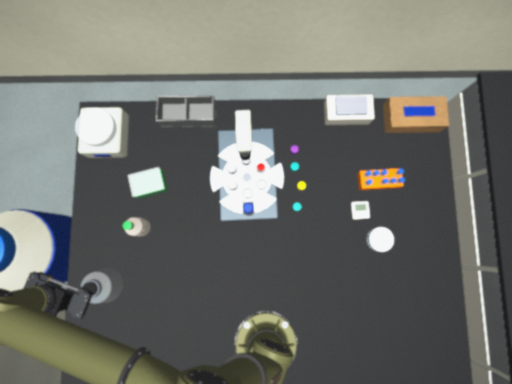

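View pics/scene0.png

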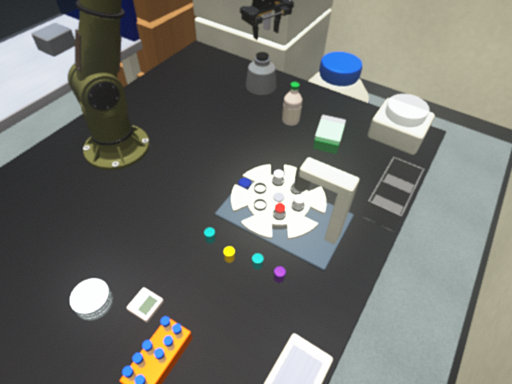

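The red lid is at top (261,168) and scene (280,209), on the carousel to the stand's −y side of the head. Possible confusions in the top view are purple (294,149), turquoise (295,167) and (297,207), and yellow (302,186), all lying off the carousel. The blue plunger is at top (248,209) and scene (245,183). The carousel therefore has to turn anticlockwise (+60°). I'll measure and check the choice in a close crop.

```bash
cat > h.py <<'E'
import numpy as np,cv2
def ray(c,uv,z):
    K,E=np.array(c["camera_matrix"]),np.array(c["extrinsics"]);R,t=E[:3,:3],E[:3,3]
    d=R.T@np.linalg.inv(K)@[uv[0],uv[1],1];o=-R.T@t
    return o+d*(z-o[2])/d[2]
def blobs(im,h0,h1,smin=120,vmin=60,amin=8):
    h=cv2.cvtColor(im,cv2.COLOR_RGB2HSV);m=cv2.inRange(h,(h0,smin,vmin),(h1,255,255))
    n,l,s,c=cv2.connectedComponentsWithStats(m)
    return [(c[i].round(1).tolist(),int(s[i,4])) for i in range(1,n) if s[i,4]>=amin]
E
python3 - <<'E'
from station import r
from h import *
for n in("top","scene"):
    im=r.get_image(n);c=r.get_calibration(n)
    x0,y0,x1,y1=(195,100,325,230) if n=="top" else (195,140,375,290)
    for nm,h0,h1,z in(("red",0,6,.108),("blue",110,128,.073)):
        for b in blobs(im,h0,h1):
            if x0<b[0][0]<x1 and y0<b[0][1]<y1: print(n,nm,b,ray(c,b[0],z).round(4))
    if n=="top":
        cv2.imwrite("pics/crop1.png",cv2.resize(im[y0:y1,x0:x1,::-1],None,fx=4.5,fy=4.5,interpolation=cv2.INTER_CUBIC))
        # base plate colour: min-area rectangle
        h=cv2.cvtColor(im,cv2.COLOR_RGB2HSV);m=cv2.inRange(h,(95,40,60),(125,160,200));m[:,:195]=0;m[:,325:]=0;m[:105]=0;m[230:]=0
        p=cv2.findNonZero(m);q=cv2.boxPoints(cv2.minAreaRect(p))
        print(q.tolist(),[ray(c,k,.012).round(4).tolist() for k in q])
E
```

```text
top red ([260.4, 166.8], 35) [0.6403 0.0104 0.108 ]
top blue ([248.0, 207.7], 81) [0.4938 0.0581 0.073 ]
[[216.37777709960938, 130.12196350097656], [273.20831298828125, 127.47868347167969], [277.42633056640625, 218.1662139892578], [220.59579467773438, 220.8094940185547]] [[0.8124, 0.1842, 0.012], [0.8205, -0.0432, 0.012], [0.4578, -0.0529, 0.012], [0.4504, 0.1659, 0.012]]
scene red ([279.6, 207.7], 74) [0.6468 0.0078 0.108 ]
scene blue ([244.2, 182.2], 95) [0.4983 0.0572 0.073 ]
```

View pics/crop1.png

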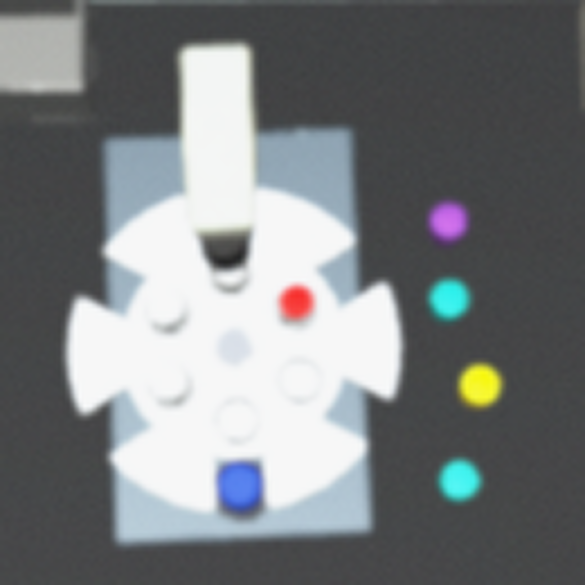

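The crop confirms the choice: the red lid is on the carousel, right of the black head, and every look-alike is off the disc. The base plate gives a stand yaw of about 2.2°, the axis at (0.609, 0.0625) and the plunger at (0.495, 0.058). Next I move above the plunger.

>>> carry_out --twist '[[0,0,4],[0,0,8],[0,0,13],[0,0,17],[0,0,21],[0,0,26],[0,0,30],[0,0,34]]' --slide '[[-28,-26,0],[-55,-53,0],[-83,-79,0],[-111,-106,0],[-138,-132,0],[-166,-158,0],[-194,-185,0],[-221,-211,0]]' --hand '[0,0,0,0,0,0,0,0]' --newtons 10

```text
clock: 1.0
eef_pos: [0.3606, 0.3328, 0.2226]
eef_rot: [0.0, 0.458, 0.889, 0.0]
contact_force: [0.1, -0.0, -0.2]
gripper_width: 0.354
finger_force: 0.0
```

```bash
cat > st.py <<'E'
from station import r
import numpy as np,sys
from scipy.spatial.transform import Rotation as R
def go(tx,ty,tz,yaw):
    s=r.read_state();q=s["eef_rot"];M=R.from_quat([q[1],q[2],q[3],q[0]])
    y=M.apply([0,1,0]);y0=np.degrees(np.arctan2(y[1],y[0]))
    print("t",s["clock"],"pos",s["eef_pos"].round(4),"yaw",y0.round(2),"zax",M.apply([0,0,1]).round(3),"F",s["contact_force"].round(2),"w",round(s["gripper_width"],3),"j7",s["joints"][6].round(2))
    print("slide mm",(1000*M.inv().apply(np.array([tx,ty,tz])-s["eef_pos"])).round(1),"twist z",round(y0-yaw,1))
go(*map(float,sys.argv[1:5]))
E
python3 st.py .495 .058 .2 2.2
```

```text
t 1.0 pos [0.3606 0.3328 0.2226] yaw 35.44 zax [ 0.  0. -1.] F [ 0.06 -0.04 -0.16] w 0.354 j7 -0.18
slide mm [-301.8  -49.8   22.5] twist z 33.2
```

>>> carry_out --twist '[[0,0,5],[0,0,10],[0,0,15],[0,0,20],[0,0,25],[0,0,30],[0,0,33],[0,0,33]]' --slide '[[-45,-7,3],[-90,-15,7],[-135,-22,10],[-180,-30,14],[-225,-37,17],[-270,-45,20],[-302,-50,22],[-302,-50,22]]' --hand '[0,0,0,0,0,0,0,0]'

```text
clock: 1.8
eef_pos: [0.4967, 0.0542, 0.2005]
eef_rot: [0.001, 0.694, 0.72, -0.0]
contact_force: [-0.3, 0.1, 0.0]
gripper_width: 0.007
finger_force: 0.0
```

```bash
python3 st.py .495 .058 .1 2.2; python3 - <<'E'
from station import r
from h import *
c=r.get_calibration("wrist");im=r.get_image("wrist");cv2.imwrite("pics/w1.png",im[:,:,::-1])
for b in blobs(im,105,128,amin=100): print(b,ray(c,b[0],.073).round(4))
E
```

```text
t 1.8 pos [0.4967 0.0542 0.2005] yaw 2.06 zax [ 0.001 -0.002 -1.   ] F [-0.32  0.13  0.01] w 0.007 j7 -0.12
slide mm [  4.1  -1.6 100.5] twist z -0.1
([256.7, 177.3], 1481) [0.4991 0.0624 0.073 ]
```

View pics/w1.png

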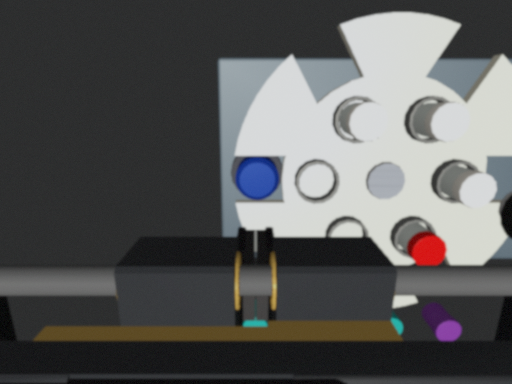

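Wrist view: the plunger is at (257,177), the hub at (386,181) and the hole edges at rows ~156 and ~202. Red is at (427,248). A quick cross-check of axis and hole follows.

```bash
python3 - <<'E'
from station import r
from h import *
c=r.get_calibration("wrist");print(np.array(c["extrinsics"]).round(3).tolist())
for n,u,z in(("hub",(386,181),.071),("plunger",(257,177),.073),("e1",(275,156),.07),("e2",(275,202),.07),("collar",(316,181),.08),("bottom of hole",(283,180),.07)): print(n,ray(c,u,z).round(4))
E
python3 st.py .492 .061 .08 2.2
```

```text
[[0.999, 0.04, -0.0, -0.499], [0.039, -0.961, 0.274, 0.009], [0.011, -0.274, -0.962, 0.38], [0.0, 0.0, 0.0, 1.0]]
hub [0.6156 0.0667 0.071 ]
plunger [0.4983 0.0661 0.073 ]
e1 [0.5136 0.0853 0.07  ]
e2 [0.5161 0.0423 0.07  ]
collar [0.5503 0.0662 0.08  ]
bottom of hole [0.5221 0.0636 0.07  ]
t 1.85 pos [0.4958 0.0573 0.2004] yaw 2.32 zax [-0. -0. -1.] F [-0.36  0.95  0.62] w 0.005 j7 -0.12
slide mm [  3.9  -3.6 120.4] twist z 0.1
```

The arm was still settling when that picture was taken, so I'll repeat the measurement while it is at rest.

```bash
python3 - <<'E'
from station import r
from h import *
r.get_image("wrist");r.get_image("wrist")
c=r.get_calibration("wrist");im=r.get_image("wrist");cv2.imwrite("pics/w2.png",im[:,:,::-1])
c2=r.get_calibration("wrist");print(np.abs(np.array(c["extrinsics"])-c2["extrinsics"]).max())
for b in blobs(im,105,128,amin=100): print("blue",b,ray(c,b[0],.073).round(4))
for b in blobs(im,0,6,amin=100): print("red",b,ray(c,b[0],.108).round(4))
g=cv2.cvtColor(im,cv2.COLOR_RGB2GRAY)
for x in(270,276): 
    col=g[130:230,x].astype(int);d=np.diff(col);i=[130+int(d.argmin()),130+int(d.argmax())]
    print(x,i,[ray(c,(x,k+.5),.07).round(4).tolist() for k in i])
hs=cv2.cvtColor(im,cv2.COLOR_RGB2HSV)[150:210,360:415]
m=(g[150:210,360:415]<190).astype(np.uint8);n,l,s,ce=cv2.connectedComponentsWithStats(m)
i=1+s[1:,4].argmax();print("hub",ce[i]+[360,150],s[i],ray(c,ce[i]+[360,150],.071).round(4))
E
python3 st.py .495 .06 .08 2.2
```

```text
0.0013388470880411063
blue ([258.4, 184.6], 1466) [0.499  0.0626 0.073 ]
red ([426.2, 254.8], 762) [0.6431 0.0169 0.108 ]
270 [164, 209] [[0.5086, 0.0809, 0.07], [0.5111, 0.0384, 0.07]]
276 [164, 209] [[0.514, 0.0812, 0.07], [0.5167, 0.0386, 0.07]]
hub [385.29438406 188.70923913] [   6   21   39   36 1104] [0.6152 0.0636 0.071 ]
t 2.0 pos [0.4948 0.0613 0.2004] yaw 2.74 zax [-0.     0.001 -1.   ] F [-0.29  1.41  1.16] w 0.005 j7 -0.12
slide mm [-1.400e+00  1.000e-01  1.204e+02] twist z 0.5
```

>>> carry_out --twist '[[0,0,0],[0,0,0],[0,0,0],[0,0,0],[0,0,0],[0,0,0],[0,0,0],[0,0,0]]' --slide '[[2,1,25],[2,1,50],[2,1,70],[2,1,85],[2,1,95],[2,1,100],[2,1,100],[2,1,100]]' --hand '[0,0,0,0,0,0,0,0]'

```text
clock: 2.8
eef_pos: [0.4968, 0.0624, 0.1013]
eef_rot: [0.0, 0.691, 0.723, 0.001]
contact_force: [-0.4, 0.2, 0.8]
gripper_width: 0.005
finger_force: 0.0
```

```bash
python3 st.py .497 .0605 .08 2; python3 - <<'E'
from station import r
from h import *
c=r.get_calibration("wrist");im=r.get_image("wrist");cv2.imwrite("pics/w3.png",im[:,:,::-1])
for b in blobs(im,105,128,amin=100): print("blue",b,ray(c,b[0],.073).round(4))
E
python3 st.py .497 .0605 .08 2
```

```text
t 2.8 pos [0.4968 0.0624 0.1013] yaw 2.65 zax [ 0.001  0.    -1.   ] F [-0.35  0.16  0.76] w 0.005 j7 -0.08
slide mm [-1.9  0.1 21.3] twist z 0.6
blue ([257.0, 217.4], 2078) [0.4989 0.0685 0.073 ]
t 2.85 pos [0.4969 0.0623 0.1014] yaw 2.63 zax [ 0.002  0.001 -1.   ] F [-0.5  -1.1  -0.04] w 0.008 j7 -0.08
slide mm [-1.8 -0.  21.4] twist z 0.6
```

View pics/w3.png

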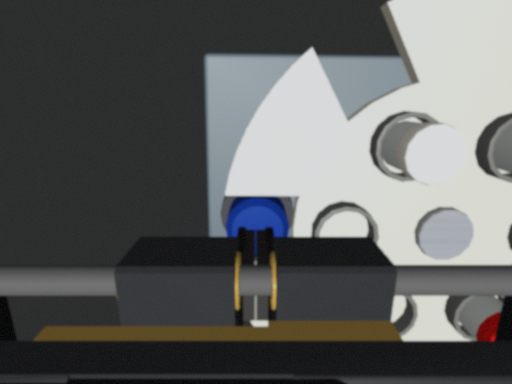

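The plunger (columns 227–289, far edge row 197, centre about (0.498, 0.062)) is right under the fingers, so I press.

>>> carry_out --twist '[[0,0,0],[0,0,0],[0,0,0],[0,0,0],[0,0,0],[0,0,0],[0,0,0],[0,0,0]]' --slide '[[0,0,12],[0,0,24],[0,0,30],[0,0,36],[0,0,40],[0,0,43],[0,0,44],[0,0,44]]' --hand '[0,0,0,0,0,0,0,0]'

```text
clock: 3.65
eef_pos: [0.4959, 0.0619, 0.0565]
eef_rot: [-0.0, 0.691, 0.723, -0.0]
contact_force: [-3.4, -0.9, 4.0]
gripper_width: 0.003
finger_force: 2.1
```

```bash
python3 st.py .497 .0605 .056 2
```

```text
t 3.65 pos [0.4959 0.0619 0.0565] yaw 2.61 zax [-0.001 -0.    -1.   ] F [-3.43 -0.91  4.03] w 0.003 j7 -0.05
slide mm [-1.5  1.1  0.5] twist z 0.6
```

The plunger is pressed (z 56.5 mm, 4 N). A script works out the arc numbers about the axis.

```bash
cat > arc.py <<'E'
from station import r
import numpy as np,sys
from scipy.spatial.transform import Rotation as R
A=np.array([.613,.063]);s=r.read_state();q=s["eef_rot"];M=R.from_quat([q[1],q[2],q[3],q[0]])
p=s["eef_pos"];d=p[:2]-A;rad=np.hypot(*d);a=np.arctan2(d[1],d[0])
y=M.apply([0,1,0]);print("t",s["clock"],"pos",p.round(4),"yaw",np.degrees(np.arctan2(y[1],y[0])).round(2),"r",rad.round(4),"ang",np.degrees(a%(2*np.pi)).round(2),"F",s["contact_force"].round(2),"j",s["joints"].round(2))
R1=float(sys.argv[1])
for i,t in enumerate(map(float,sys.argv[2:])):
    n=A+(rad+(R1-rad)*min(1,(i+1)/3))*np.array([np.cos(a+np.radians(t)),np.sin(a+np.radians(t))])
    print(t,(1000*M.inv().apply(np.r_[n,p[2]]-p)).round(1)[:2])
E
python3 arc.py .119 1 3 5 7 9 11 13 15
```

```text
t 3.65 pos [0.4959 0.0619 0.0565] yaw 2.61 r 0.1171 ang 180.53 F [-3.43 -0.91  4.03] j [-0.61  0.16  0.47  2.02 -0.09  0.98 -0.05]
1.0 [-2.  -0.7]
3.0 [-6.2 -1.3]
5.0 [-10.3  -1.8]
7.0 [-14.5  -1.5]
9.0 [-18.6  -1.1]
11.0 [-22.7  -0.5]
13.0 [-26.8   0.2]
15.0 [-30.9   1.1]
```

>>> carry_out --twist '[[0,0,-1],[0,0,-3],[0,0,-5],[0,0,-7],[0,0,-9],[0,0,-11],[0,0,-13],[0,0,-15]]' --slide '[[-2,-1,0],[-6,-1,0],[-10,-2,0],[-14,-1.5,0],[-18.5,-1,0],[-22.5,-0.5,0],[-27,0,0],[-31,1,0]]' --hand '[0,0,0,0,0,0,0,0]'

```text
clock: 4.45
eef_pos: [0.4999, 0.0325, 0.0574]
eef_rot: [0.0, 0.589, 0.808, 0.002]
contact_force: [-1.1, 3.9, 4.5]
gripper_width: 0.006
finger_force: 2.4
```

```bash
python3 arc.py .119 2 4 6 8 10 12 14 16;python3 - <<'E'
from station import r
from h import *
im=r.get_image("top");c=r.get_calibration("top")
for b in blobs(im,0,6):
    if 195<b[0][0]<325 and 100<b[0][1]<230: print(b,ray(c,b[0],.108).round(4))
cv2.imwrite("pics/t2.png",cv2.resize(im[100:230,195:325,::-1],None,fx=4,fy=4,interpolation=cv2.INTER_CUBIC))
E
```

```text
t 4.45 pos [0.4999 0.0325 0.0574] yaw 17.78 r 0.1172 ang 195.1 F [-1.09  3.86  4.47] j [-0.55  0.16  0.47  2.02 -0.09  0.98  0.27]
2.0 [-4.1 -0.7]
4.0 [-8.2 -1.3]
6.0 [-12.4  -1.8]
8.0 [-16.5  -1.5]
10.0 [-20.6  -1. ]
12.0 [-24.7  -0.4]
14.0 [-28.8   0.3]
16.0 [-32.9   1.2]
([258.9, 164.8], 38) [0.6479 0.0158 0.108 ]
```

View pics/t2.png

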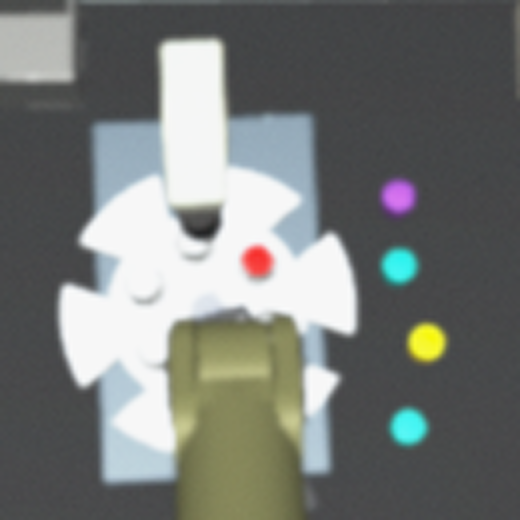

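The carousel has started turning: red has moved from (260.4,166.8) to (258.9,164.8), about 8°. I continue.

>>> carry_out --twist '[[0,0,-2],[0,0,-4],[0,0,-6],[0,0,-8],[0,0,-10],[0,0,-12],[0,0,-14],[0,0,-16]]' --slide '[[-4,0,0],[-8,-0.5,0],[-12,-1,0],[-16.5,-1,0],[-20.5,-0.5,0],[-24.5,0,0],[-29,0.5,0],[-33,1.5,0]]' --hand '[0,0,0,0,0,0,0,0]'

```text
clock: 5.3
eef_pos: [0.5109, 0.0013, 0.0567]
eef_rot: [0.0, 0.471, 0.882, 0.001]
contact_force: [0.0, 3.7, 0.6]
gripper_width: 0.004
finger_force: 1.6
```

```bash
cat > red.py <<'E'
from station import r
from h import *
im=r.get_image("top");c=r.get_calibration("top")
for b in blobs(im,0,6,amin=4):
    if 195<b[0][0]<325 and 100<b[0][1]<230:
        p=ray(c,b[0],.108)[:2]-[.611,.0625];print(b,"r",np.hypot(*p).round(4),"ang",np.degrees(np.arctan2(p[1],p[0])).round(1))
E
python3 red.py; python3 arc.py .119 2 4 6 8 10 11 12 13
```

```text
([255.4, 161.8], 35) r 0.059 ang -35.2
t 5.35 pos [5.111e-01 5.000e-04 5.670e-02] yaw 33.78 r 0.1195 ang 211.55 F [0.96 3.8  0.46] j [-0.48  0.19  0.47  2.   -0.1   0.98  0.62]
2.0 [-4.2  0.1]
4.0 [-8.3  0.3]
6.0 [-12.5   0.7]
8.0 [-16.6   1. ]
10.0 [-20.7   1.5]
11.0 [-22.8   1.8]
12.0 [-24.8   2.2]
13.0 [-26.9   2.5]
```

>>> carry_out --twist '[[0,0,-2],[0,0,-4],[0,0,-6],[0,0,-8],[0,0,-10],[0,0,-12],[0,0,-14],[0,0,-15]]' --slide '[[-4,0,0],[-8.5,0.5,0],[-12.5,0.5,0],[-16.5,1,0],[-20.5,1.5,0],[-25,2,0],[-29,3,0],[-31,3.5,0]]' --hand '[0,0,0,0,0,0,0,0]'

```text
clock: 6.15
eef_pos: [0.53, -0.0233, 0.0564]
eef_rot: [-0.0, 0.353, 0.936, 0.0]
contact_force: [-0.5, 3.4, 1.9]
gripper_width: 0.007
finger_force: 1.5
```

```bash
python3 red.py; python3 arc.py .119 1.5 3 4.5 6 7 8 8 8
```

```text
([251.1, 159.7], 44) r 0.0593 ang -18.0
t 6.2 pos [ 0.5303 -0.0236  0.0564] yaw 48.66 r 0.1197 ang 226.31 F [0.56 3.39 0.8 ] j [-0.41  0.23  0.45  1.95 -0.12  0.99  0.94]
1.5 [-3.1  0.2]
3.0 [-6.3  0.4]
4.5 [-9.4  0.7]
6.0 [-12.5   0.9]
7.0 [-14.6   1. ]
8.0 [-16.6   1.2]
8.0 [-16.6   1.2]
8.0 [-16.6   1.2]
```

>>> carry_out --twist '[[0,0,-2],[0,0,-4],[0,0,-6],[0,0,-8],[0,0,-9.5],[0,0,-11],[0,0,-12],[0,0,-13]]' --slide '[[-4,0,0],[-8.5,0.5,0],[-12.5,1,0],[-16.5,1,0],[-19.5,1.5,0],[-22.5,2,0],[-25,2.5,0],[-27,3,0]]' --hand '[0,0,0,0,0,0,0,0]'

```text
clock: 7.0
eef_pos: [0.552, -0.0398, 0.0563]
eef_rot: [-0.0, 0.245, 0.97, -0.0]
contact_force: [-2.5, 1.5, 1.5]
gripper_width: 0.004
finger_force: 1.3
```

```bash
python3 red.py; python3 arc.py .119 1.5 3 4.5 6 7
```

```text
([248.3, 159.8], 27) r 0.0567 ang -8.1
t 7.05 pos [ 0.5523 -0.04    0.0564] yaw 61.69 r 0.1195 ang 239.5 F [-2.44  1.42  0.28] j [-0.35  0.27  0.43  1.89 -0.13  1.    1.21]
1.5 [-3.1  0.1]
3.0 [-6.3  0.3]
4.5 [-9.4  0.5]
6.0 [-12.5   0.7]
7.0 [-14.5   0.9]
```

>>> carry_out --twist '[[0,0,-0.5],[0,0,-1],[0,0,-1.5],[0,0,-2],[0,0,-2.5],[0,0,-3],[0,0,-3.5],[0,0,-4]]' --slide '[[-1,0,0],[-2,0,0],[-3,0,0],[-4,0,0],[-5,0,0],[-6,0,0],[-7,0.5,0],[-8,0.5,0]]' --hand '[0,0,0,0,0,0,0,0]'

```text
clock: 7.85
eef_pos: [0.5596, -0.0429, 0.0565]
eef_rot: [-0.0, 0.211, 0.978, -0.0]
contact_force: [-4.2, -0.2, -0.5]
gripper_width: 0.009
finger_force: 1.2
```

```bash
python3 arc.py .119 1 2 3;  python3 - <<'E'
from station import r
from h import *
im=r.get_image("scene");c=r.get_calibration("scene")
print(blobs(im,0,6,amin=4),blobs(im,110,128,amin=4))
cv2.imwrite("pics/s2.png",cv2.resize(im[130:280,190:370,::-1],None,fx=4,fy=4,interpolation=cv2.INTER_CUBIC))
E
```

```text
t 7.85 pos [ 0.5596 -0.0429  0.0565] yaw 65.66 r 0.1186 ang 243.24 F [-4.19 -0.25 -0.47] j [-0.33  0.29  0.42  1.87 -0.14  1.01  1.29]
1.0 [-2.1 -0.2]
2.0 [-4.1 -0.4]
3.0 [-6.2 -0.5]
[([297.8, 199.9], 72)] [([124.4, 19.1], 786), ([338.5, 75.8], 478), ([162.9, 318.8], 16), ([166.3, 324.3], 6), ([179.2, 323.8], 4), ([178.3, 331.2], 11), ([143.8, 342.2], 12), ([169.0, 344.3], 6), ([149.8, 347.2], 8), ([133.9, 355.3], 11), ([160.8, 356.0], 10), ([140.0, 360.9], 8), ([123.0, 368.3], 7), ([129.9, 373.9], 10), ([143.8, 381.0], 5)]
```

View pics/s2.png

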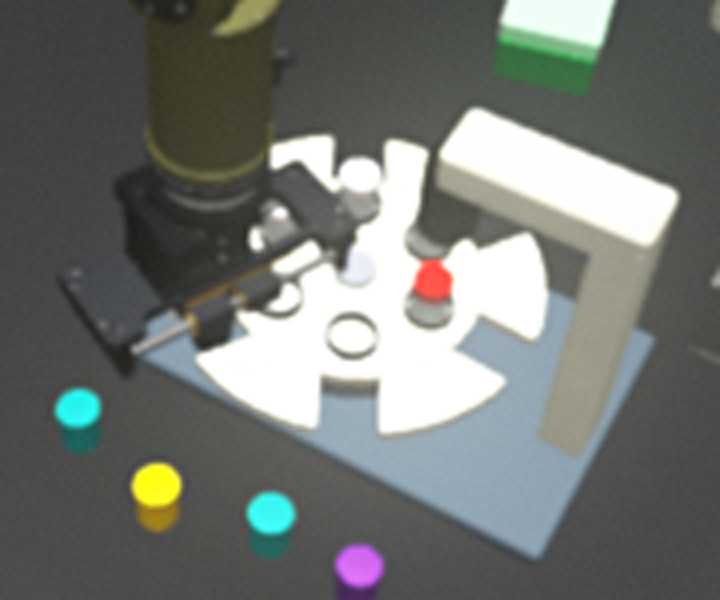

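The red lid is now at scene (298,200), about where white_b started, and the fingers are in the hole. I compute its angle.

```bash
python3 - <<'E'
from station import r
from h import *
a0=cv2.cvtColor(cv2.imread("pics/scene0.png"),cv2.COLOR_BGR2RGB)
c=r.get_calibration("scene");K,E=np.array(c["camera_matrix"]),np.array(c["extrinsics"])
p0=ray(c,(279.6,207.7),.108)[:2]
im=r.get_image("scene");b=blobs(im,0,6,amin=20);p=ray(c,b[0][0],.108)[:2];print(p0,p,b)
for A in([.613,.063],[.611,.0625]):
    f=lambda q:np.degrees(np.arctan2(*(q-A)[::-1]))
    print(f(p0),f(p),f(p)-f(p0),np.hypot(*(p-A)),np.hypot(*(p0-A)))
# chord-based angle (independent of axis)
print("chord",np.degrees(2*np.arcsin(np.hypot(*(p-p0))/2/.062)))
E
```

```text
[0.64679162 0.00782717] [0.67463721 0.06002537] [([297.8, 199.7], 76)]
-58.513841968040886 -2.7629640445866244 55.75087792345426 0.06170894652746116 0.06469864760014084
-56.78919704041763 -2.2269083489229575 54.56228869149468 0.06368530675204062 0.0653464510140734
chord 56.99301711068468
```

>>> carry_out --twist '[[0,0,-0.5],[0,0,-1],[0,0,-1.5],[0,0,-2],[0,0,-2.3],[0,0,-2.6],[0,0,-3],[0,0,-3]]' --slide '[[-1,0,0],[-2,0,0],[-3,0,0],[-4,0,0],[-5,0,0],[-5.5,0,0],[-6,0,0],[-6,0,0]]' --hand '[0,0,0,0,0,0,0,0]'

```text
clock: 8.75
eef_pos: [0.5652, -0.0452, 0.0566]
eef_rot: [0.0, 0.185, 0.983, 0.0]
contact_force: [-0.2, 1.1, 1.6]
gripper_width: 0.008
finger_force: 0.2
```

```bash
cat > ang.py <<'E'
from station import r
from h import *
c=r.get_calibration("scene");im=r.get_image("scene");b=blobs(im,0,6,amin=20)
p0=ray(c,(279.6,207.7),.108)[:2];p=ray(c,b[0][0],.108)[:2]
print(b,p,"chord",np.degrees(2*np.arcsin(np.hypot(*(p-p0))/2/.062)))
u=[(q,n) for q,n in blobs(im,110,128,amin=3) if 220<q[0]<300 and 150<q[1]<230];print("blue",u)
E
python3 ang.py; python3 arc.py .119 1 2 3
```

```text
[([298.2, 198.9], 72)] [0.67419972 0.06316151] chord 59.73366939066844
blue []
t 8.8 pos [ 0.5652 -0.0452  0.0565] yaw 68.62 r 0.1183 ang 246.17 F [-0.64  0.72 -0.36] j [-0.32  0.3   0.41  1.86 -0.14  1.01  1.34]
1.0 [-2.1 -0.3]
2.0 [-4.1 -0.6]
3.0 [-6.2 -0.8]
```

Angle is ~59.7° and the force has dropped, so it has likely clicked in. I nudge 1–1.5° to feel for the lock.

>>> carry_out --twist '[[0,0,0],[0,0,-0.5],[0,0,-0.5],[0,0,-1],[0,0,-1],[0,0,-1.5],[0,0,-1.5],[0,0,-1.5]]' --slide '[[-0.5,0,0],[-1,0,0],[-1.5,0,0],[-2,0,0],[-2.5,0,0],[-3,0,0],[-3,0,0],[-3,0,0]]' --hand '[0,0,0,0,0,0,0,0]'

```text
clock: 9.6
eef_pos: [0.5679, -0.0464, 0.0565]
eef_rot: [-0.0, 0.173, 0.985, 0.0]
contact_force: [-0.6, 0.3, 0.3]
gripper_width: 0.005
finger_force: 0.4
```

```bash
python3 ang.py; python3 arc.py .119 1 2 3
```

```text
[([298.5, 198.8], 73)] [0.67472267 0.06394073] chord 60.72775135029636
blue []
t 9.65 pos [ 0.5679 -0.0464  0.0565] yaw 70.12 r 0.1183 ang 247.58 F [-0.45  0.08  0.46] j [-0.31  0.3   0.41  1.85 -0.14  1.01  1.37]
1.0 [-2.1 -0.3]
2.0 [-4.1 -0.6]
3.0 [-6.2 -0.8]
```

There is almost no force, so the carousel has been drawn ahead of the finger, consistent with the plunger seated. I lift straight out and look.

>>> carry_out --twist '[[0,0,0],[0,0,0],[0,0,0],[0,0,0],[0,0,0],[0,0,0],[0,0,0],[0,0,0]]' --slide '[[2,0,0],[2,0,-6],[2,0,-16],[2,0,-36],[2,0,-66],[2,0,-100],[2,0,-130],[2,0,-140]]' --hand '[0,0,0,0,0,0,0,0]'

```text
clock: 10.45
eef_pos: [0.5682, -0.0461, 0.2013]
eef_rot: [0.004, 0.173, 0.985, 0.001]
contact_force: [1.1, 0.0, 0.2]
gripper_width: 0.005
finger_force: 0.0
```

>>> carry_out --twist '[[0,0,0],[0,0,0],[0,0,0],[0,0,0],[0,0,0],[0,0,0],[0,0,0],[0,0,0]]' --slide '[[-30,0,0],[-60,-10,0],[-60,-30,0],[-60,-60,0],[-60,-90,0],[-60,-110,0],[-60,-120,0],[-60,-120,0]]' --hand '[0,0,0,0,0,0,0,0]'

```text
clock: 11.25
eef_pos: [0.5809, -0.1805, 0.1965]
eef_rot: [-0.0, 0.174, 0.985, -0.0]
contact_force: [1.1, 0.3, 0.0]
gripper_width: 0.006
finger_force: 0.0
```

```bash
python3 st.py .5 0 .2 0; python3 ang.py; python3 - <<'E'
from station import r
from h import *
im=r.get_image("scene");t=r.get_image("top")
a=cv2.resize(im[130:260,200:350],(400,347),interpolation=cv2.INTER_CUBIC);b=cv2.resize(t[110:230,195:333],(400,347),interpolation=cv2.INTER_CUBIC)
cv2.imwrite("pics/f1.png",np.hstack([a,b])[:,:,::-1])
c=r.get_calibration("top")
for q,n in blobs(t,110,128): print("topblue",q,n,ray(c,q,.073).round(4)) if 195<q[0]<325 and 100<q[1]<230 else 0
E
```

```text
t 11.25 pos [ 0.5809 -0.1805  0.1965] yaw 69.95 zax [-0. -0. -1.] F [1.1  0.35 0.03] w 0.006 j7 1.58
slide mm [137.9 141.8  -3.6] twist z 70.0
[([298.5, 198.8], 73)] [0.67472267 0.06394073] chord 60.72775135029636
blue []
topblue [248.0, 207.6] 80 [0.4942 0.0581 0.073 ]
```

View pics/f1.png

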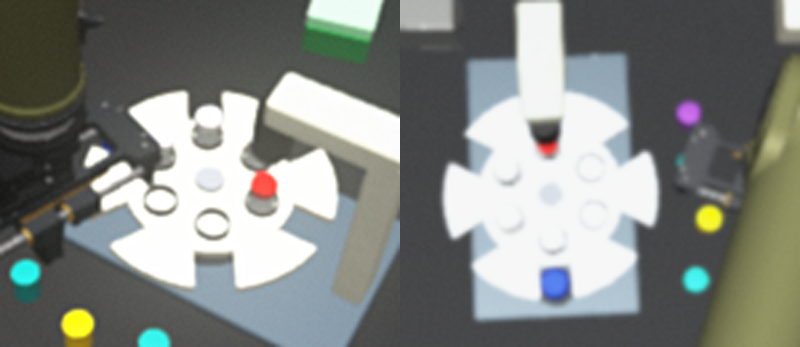

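Left (scene): red stands under the head and all jars are upright. Right (top): the plunger at (248.0,207.6), 80 px, matches its starting look (248.0,207.7, 81 px), so it is up and centred in the hole. Handing in.

```bash
python3 -c "
from station import r
print(r.finish_job())"
```

```text
the job is handed in; nothing more can be done
None
```

I turned the carousel one hole anticlockwise (about 60°), and the job is handed in; no verdict came back. By the cameras, the red jar stands under the reading head, the plunger is back up as it started, all four jars are upright, and the arm is clear.

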